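# Mount the slide magazine on the scanner drive

### The job

Get the slide scanner ready to run: first push its loaded carrier drawer fully shut, then take the blue slide magazine by its yellow grip, turn it so that the splines under it mesh with the cross-shaped socket of the drive hub on the scanner, and slide it fully home until it sits level and flush on the hub. A sprung pin pushes it back up, so the job ends holding: finish while still gripping the magazine and pressing it home. Keep the magazine upright, and leave the grey magazine, the mug, the loupe and the jar where they are.

Things in the scene. Friction and masses are not known exactly. Their poses are not given: they have to be found in the camera images.
- scanner: Fixed grey slide scanner, 190 (its x) x 200 (its y) mm, its flat deck 85 mm above the table. Origin: centre of its underside, on the table. Its front (drawer side) faces its own -x; a black ring on the deck, 98 mm wide and 3 mm high, surrounds the drive hub. It stands somewhere to the robot's left of centre, turned by up to 0.2 rad.
- carrier (a joint): How far the white-fronted carrier drawer of the scanner stands out of the front, m: 0 is fully shut (a firm stop), at most 0.075. It slides along the scanner's own x (push it towards the scanner's +x to shut it), with about 1.5 N of friction, and stays where it is left. It starts 0.04 to 0.07 out.
- carrier_front (a point): Centre of the outer face of the drawer's front plate, moving with the drawer; axes as the scanner's. The plate is 100 wide (y) x 55 high (z) x 8 mm thick, 15 to 70 mm above the table; the face looks to -x. Shut, the face lies 103 mm in front (-x) of the scanner's origin.
- socket (a point): Centre of the mouth of the drive hub's socket, 95 mm above the table, right above the scanner's origin; z up, x and y along the slots (turns with the hub). The hub is a steel disc 66 mm wide, its flat top at mouth height, 7 mm above the black ring; four orange marks on it point along the slots. Two slots cross, each 10 mm wide and 40 mm long: the four quarter turns are equivalent.
- drive (a joint): Angle of the drive hub about its upright axis relative to the scanner, rad, anticlockwise from above; at 0 the slots run along the scanner's x and y. It starts anywhere from -0.7 to 0.7, turns within -0.8 to 0.8 and is held by about 0.15 N m of friction.
- ejector (a joint): How far the orange sprung pin in the middle of the socket is pushed down, m. At 0 its top lies 14 mm below the mouth; it reads about 0.012 when the magazine is fully home. Its spring pushes up with 8 N at first touch and 12 N at home, which is more than the magazine's weight.
- blue_magazine: The blue slide magazine, about 0.45 kg (varies by a fifth): a drum 140 mm wide and 50 mm high, with white slide mounts round it. Origin: centre of the drum's flat underside; z up. It starts on its stand, stem in the ring, origin 32 mm above the table. Fully home on the hub, its origin coincides with socket.
- blue_grip (a point): Middle of the yellow grip bar on top of the blue magazine, 72 mm above the magazine's origin; axes as the magazine's. The bar is 60 (x) x 14 (y) mm, from 49 to 83 mm above the magazine's origin; the drum's top is at 50.
- stem_foot (a point): Foot of the splined stem below the blue magazine, 26 mm below its origin; axes as the magazine's. Four splines form a cross along the magazine's x and y (one pair parallel to the grip bar): each blade 36 mm across and 7 mm thick, its last 3.5 mm tapered to an edge. Clearance in the slots is 1.5 mm a side.
- blue_stand: Fixed wooden ring under the blue magazine, 80 mm wide outside, 60 mm inside, 32 mm high; origin at the centre of its underside, on the table. It may change places with the grey magazine's stand; both stand to the robot's right.
- grey_magazine: Bystander: a grey magazine of the same shape and size with a black grip bar, on its own stand. Same origin. Leave it.
- mug: Bystander: black mug, 84 mm wide, 95 mm high, standing on the table on the robot's left; origin at the centre of its underside.
- loupe: Bystander: black round loupe, 48 mm wide, 55 mm high, on the table on the robot's left; origin at the centre of its underside.
- jar: Bystander: amber jar, 64 mm wide, 90 mm high, at the far side of the table; origin at the centre of its underside.
Things that resemble listed ones, but are neither listed nor needed, are in the scene too. What is shaped like the blue_magazine but red is not meant.

How it is judged:
By the outcome, as a careful person would: the job done as asked, in the order asked, and still so for the second after the job is handed in, while the arm keeps its last pose, push and grip.
It also fails if it takes over 64 s, if anything falls off the work surface, if the arm or the gripper's body presses on something with over 40 N, if the wrist force passes 120 N, or if a joint passes its speed limit or range.

### The arm

A 7-joint arm with a two-finger parallel gripper is mounted at the origin on the work surface. World frame = base frame: x ahead of the robot, y to its left, z up, the work surface at z = 0. Lengths are in m, angles in rad, forces in N, time in s.
With the tool pointing down it reaches from about 0.4 to 0.9 m from the base axis. Payload 5.6 kg.
Tool frame: the origin (TCP) lies midway between the tips of the shut fingers; the grasp point (between the pads) lies 19 mm behind it; y points along the fingers, z is the direction in which the jaws open and shut, and the axes are right-handed (so a half turn about y gives the same grasp; the last joint's range is limited). The gripper opens to 92 mm and grips with 3 to 60 N. Pads are 20 mm wide; open, the fingers measure 128 mm over their backs; the gripper's body (75 mm by 189 mm) begins 69 mm behind the grasp point.
Start: joints at [-0.043, 0.468, -0.012, 1.603, 0.006, 1.071, -0.056], TCP at [0.65, -0, 0.215] pointing down, gripper open.
Joint ranges: [-2.53, 2.53], [-0.31, 2.02], [-1.57, 1.55], [0.28, 2.44], [-1.29, 4.43], [0.15, 1.84], [-2.92, 2.92]. Speed limits (rad/s): [2.57, 2.57, 3.14, 3.14, 3.14, 3.14, 3.14].

### API

Orientations are given as a 3x3 rotation matrix whose columns are the frame's x, y, z axes.
In Python, from station import env, effector, solver, viewer, workorder, search_frame, tip_of gives the robot as it stands. Calls block until the motion is done:
- env.reach(position, orientation): joint-space move of the TCP to a pose.
- env.movel(position, frame=None, rate=0.15): straight line of the TCP; frame=None keeps the orientation; rate is the mean speed in m/s.
- env.goto_joints(angles): joint-space move.
- effector.release() and effector.grasp(squeeze=None): open the fingers fully, or close them until they stop; squeeze is the grip in N (None keeps the last).
- env.pause(seconds).
- solver.inverse_kinematics(position, orientation): joint angles nearest the present ones, or None.
- env.sense(): the state.
- viewer.read_camera(name): name is "scene" or "side" or "wrist"; returns (picture, depth): 384x512x3 uint8, red, green, blue; 384x512 float32, m along the optical axis (not along the pixel's ray), 0 where there is no reading.
- viewer.camera_info(name): a dict with "intrinsics" (3x3 intrinsics, pixels), "dist_coeffs" ([k1, k2, p1, p2, k3] as OpenCV has them; the pictures are not rectified), "eye" and "rotation" of the camera in the world; the wrist camera has in their place "T_tool_cam" (4x4, takes a point from camera to tool coordinates, whose origin is the TCP and whose axes are the tool frame's). Camera axes: x right, y up, looking along -z (the intrinsics and any distortion apply to the point x, -y, -z); pixel columns grow to the right and rows downward; lengths in m; the calibration is good to about 2 mm. A picture is of the moment at which its call begins: read the wrist's pose just before it. camera_info takes no time and is no camera call.
A pose or a line that the arm cannot do raises env.PlanningError and nothing moves.
- workorder.finish_job(): hands the job in, once; it reports no verdict.
Trained networks look in the newest picture that a camera, given by its name, has taken for a name from the list of things; names that differ only in an ending like _2 or _b are one class to them, and where a whole thing is asked for, a point or a joint stands for the part that bears it (a point fixed in the world has none). Each returns a list of dicts, best first, with "score" (0 to 1); they miss things now and then, are a little off and sometimes report something else, mostly with a low value. They report only what shows in the picture. A call takes as long as a camera call. They do not tell look-alikes from the thing itself.
- search_frame(camera, name): "at" ([x, y, z] in m, in world coordinates, good to about 4 mm: the middle of the surface that is visible of it).
- tip_of(camera, name): "at" ([x, y, z] in m, in world coordinates, good to about 4 mm: a listed point, or the origin of a listed thing).
The state is a dict: "t": time; "joint_positions": joint angles; "joint_velocities": joint speeds; "tau": joint torques, N m; "ee_pos": TCP position; "tcp_rot": TCP orientation; "wrist_force": force on the tool from outside, world axes, zero at the start; "moment": the same for the moment, N m; "gripper_width": finger opening in m.
Only numpy, scipy, OpenCV 4.12 (cv2) and the standard library are available. Lean on these libraries where they do the work, as an engineer would, in place of code of your own. Each camera call takes 0.05 s, during which the arm holds its last target. There are 200 camera calls.

## Working session

There is one attempt and no reset: what is moved stays moved. The work goes in short steps, each a Python script; the robot and the scene stay as the last script left them, time stands still between calls to the robot, and variables do not carry over. Pictures are saved under pics/ and viewed, about 8 in all and at most 12, crops included, and the job is handed in when it is done.

```bash
ls; mkdir -p pics
cat > h.py <<'E'
import numpy as np, cv2
from station import env, effector, solver, viewer, workorder, search_frame, tip_of
def shot(cam, name=None):
    s=env.sense(); im,d=viewer.read_camera(cam); i=viewer.camera_info(cam)
    if 'eye' in i: R,e=np.array(i['rotation']),np.array(i['eye'])
    else:
        T=np.array(i['T_tool_cam']); Rt=np.array(s['tcp_rot'])
        R=Rt@T[:3,:3]; e=Rt@T[:3,3]+np.array(s['ee_pos'])
    if name: cv2.imwrite('pics/'+name,im[:,:,::-1])
    return im,d,np.array(i['intrinsics']),np.array(i['dist_coeffs'],float),R,e
def cloud(d,K,D,R,e):
    h,w=d.shape; u,v=np.meshgrid(np.arange(w),np.arange(h))
    p=cv2.undistortPoints(np.stack([u,v],-1).reshape(-1,1,2).astype(np.float64),K,D).reshape(h,w,2)
    c=np.stack([p[...,0]*d,-p[...,1]*d,-d],-1)
    P=c@R.T+e; P[d<=0]=np.nan
    return P
def down(a):  # tool y down, jaw (z) axis at angle a in the plane
    z=np.array([np.cos(a),np.sin(a),0]); y=np.array([0,0,-1.]); return np.stack([np.cross(y,z),y,z],1)
E
python3 - <<'E'
from h import *
for c in('scene','side'):
    o=shot(c,c+'1.png'); np.savez('/tmp/'+c,*o)
    print(c,o[5],o[4].round(2).tolist())
    for n in('scanner','carrier_front','socket','blue_magazine','blue_grip','grey_magazine','mug','loupe','jar'):
        print(n,[(np.round(r['at'],3).tolist(),round(r['score'],2)) for r in tip_of(c,n)[:3]])
print(env.sense()['t'], env.sense()['tcp_rot'])
a=cv2.imread('pics/scene1.png');b=cv2.imread('pics/side1.png')
E
```

```text
pics
scene [ 1.36302771 -0.33420779  0.70419204] [[0.42, -0.5, 0.76], [0.91, 0.23, -0.35], [0.0, 0.84, 0.55]]
scanner []
carrier_front [([0.456, 0.183, 0.045], 0.56)]
socket [([0.607, 0.17, 0.094], 0.81)]
blue_magazine [([0.343, 0.086, 0.025], 0.84), ([0.285, -0.195, 0.028], 0.82), ([0.503, -0.114, 0.036], 0.67)]
blue_grip [([0.341, 0.088, 0.099], 0.91), ([0.288, -0.201, 0.1], 0.73), ([0.5, -0.109, 0.105], 0.7)]
grey_magazine [([0.527, -0.318, 0.034], 0.74), ([0.456, 0.182, 0.044], 0.26)]
mug [([0.409, 0.424, -0.003], 0.67)]
loupe [([0.57, 0.417, 0.001], 0.75), ([0.503, -0.118, 0.001], 0.67), ([0.5, -0.112, 0.107], 0.22)]
jar [([0.776, -0.198, -0.003], 0.95)]
side [0.02568494 1.11274697 0.88042311] [[-0.9, 0.23, -0.36], [-0.43, -0.5, 0.75], [-0.01, 0.83, 0.55]]
scanner [([0.608, 0.173, -0.0], 0.8)]
carrier_front [([0.455, 0.178, 0.046], 0.58)]
socket [([0.608, 0.172, 0.096], 0.67)]
blue_magazine [([0.283, -0.198, 0.025], 0.8), ([0.5, -0.111, 0.033], 0.75), ([0.342, 0.089, 0.024], 0.68)]
blue_grip [([0.339, 0.086, 0.099], 0.95), ([0.506, -0.115, 0.102], 0.94), ([0.277, -0.192, 0.1], 0.81)]
grey_magazine [([0.522, -0.316, 0.03], 0.59)]
mug []
loupe [([0.569, 0.412, 0.0], 0.74), ([0.502, -0.115, -0.004], 0.29)]
jar [([0.777, -0.202, -0.001], 0.7)]
1.0 [[-7.85514585e-05  2.70399784e-05  9.99999997e-01]
 [-9.99999997e-01 -1.93437912e-05 -7.85509354e-05]
 [ 1.93416671e-05 -9.99999999e-01  2.70414978e-05]]
```

View pics/scene1.png

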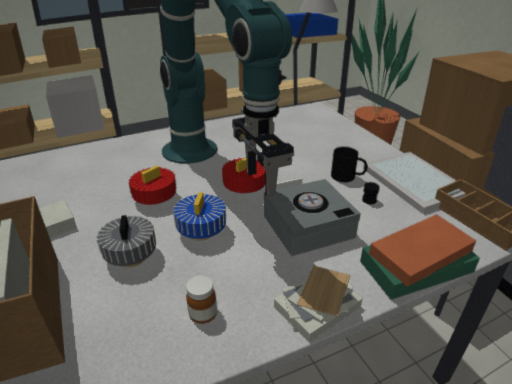

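View pics/side1.png

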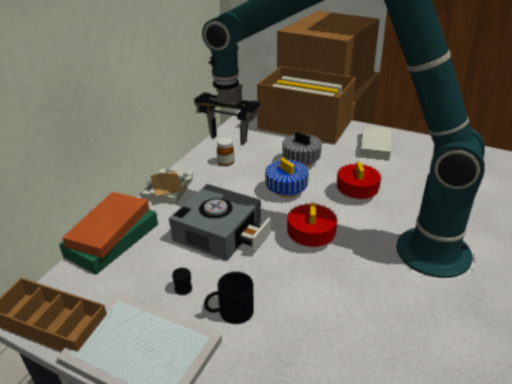

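Blue magazine: scene px (200,215), side px (287,177). Look-alikes are the red ones at scene px (245,173) and (153,185), and the grey one at (127,240). I choose the blue one at about (0.502, -0.113). The scanner stands at scene px (312,212), with the drawer out towards the robot. Next I'll check close up with the wrist camera.

Run:
```python
from h import *
print(np.round(viewer.camera_info('wrist')['T_tool_cam'],3).tolist())
ims=[]
for n,p in(('blue',(0.50,-0.113,0.33)),('scan',(0.55,0.172,0.36))):
    env.reach(np.array(p),down(0)); env.pause(0.3)
    o=shot('wrist'); np.savez('/tmp/'+n,*o); ims.append(o[0])
    for q in('blue_magazine','blue_grip','socket','scanner','carrier_front'):
        print(n,q,[(np.round(r['at'],3).tolist(),round(r['score'],2)) for r in tip_of('wrist',q)[:2]])
    print(env.sense()['t'])
a=np.vstack([cv2.resize(i,(400,300)) for i in ims]) if 0 else np.hstack(ims)
cv2.imwrite('pics/w1.png',cv2.resize(a,(800,300))[:,:,::-1])
```

```text
[[0.001, -0.957, -0.291, -0.083], [0.0, 0.291, -0.957, -0.171], [1.0, 0.0, 0.001, 0.0], [0.0, 0.0, 0.0, 1.0]]
blue blue_magazine [([0.498, -0.113, 0.034], 0.8), ([0.279, -0.198, 0.031], 0.61)]
blue blue_grip [([0.282, -0.197, 0.097], 0.79), ([0.498, -0.112, 0.104], 0.66)]
blue socket []
blue scanner []
blue carrier_front []
2.4833
scan blue_magazine [([0.343, 0.088, 0.026], 0.89), ([0.498, -0.114, 0.034], 0.8)]
scan blue_grip [([0.498, -0.11, 0.108], 0.73), ([0.34, 0.088, 0.094], 0.73)]
scan socket [([0.608, 0.172, 0.097], 0.94), ([0.502, -0.112, 0.106], 0.16)]
scan scanner [([0.602, 0.173, 0.001], 0.95), ([0.607, 0.172, 0.096], 0.18)]
scan carrier_front [([0.453, 0.179, 0.046], 0.63)]
4.2
```

View pics/w1.png

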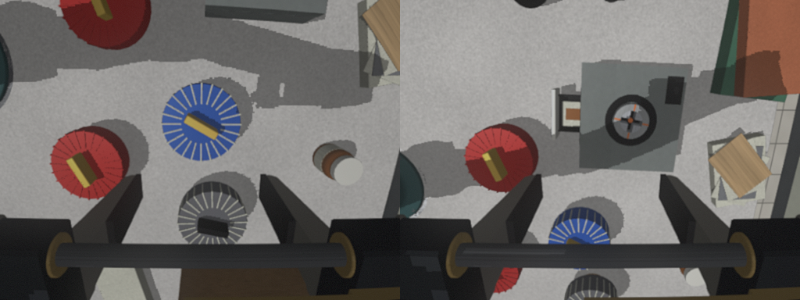

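The blue magazine with the yellow bar is at (201,122) in the left half. In the right half the scanner is at (632,118), its hub cross at (632,120) and its open drawer at (568,112). Now I'll compute the yaws from the depth and colour data.

```bash
cat >> h.py <<'E'
def grip_pose(o, near, zr=(0.10,0.125), r=0.05):
    im,P=o[0].astype(int),cloud(*o[1:])
    m=(im[...,0]>90)&(im[...,0]-im[...,2]>50)&(im[...,1]-im[...,2]>30)&(np.hypot(P[...,0]-near[0],P[...,1]-near[1])<r)&(P[...,2]>zr[0])&(P[...,2]<zr[1])
    q=P[m]; top=np.median(q[:,2]); q=q[abs(q[:,2]-top)<.004]
    (c,s,a)=cv2.minAreaRect((q[:,:2]*1e3).astype(np.float32))
    a=np.deg2rad(a if s[0]>s[1] else a+90)
    return np.array(c)/1e3,s,(a+np.pi/2)%np.pi-np.pi/2,top,len(q)
def scanner(o,near=(0.607,0.172)):
    im,P=o[0],cloud(*o[1:])
    m=(abs(P[...,2]-.085)<.006)&(np.hypot(P[...,0]-near[0],P[...,1]-near[1])<.16)
    q=P[m]; r=cv2.minAreaRect((q[:,:2]*1e3).astype(np.float32)); 
    g=im.astype(int); mk=(g[...,0]-g[...,2]>40)&(np.hypot(P[...,0]-near[0],P[...,1]-near[1])<.034)
    hub=P[mk&(P[...,2]>.088)]
    f=P[(abs(P[...,2]-.066)<.009)&(abs(P[...,1]-.18)<.06)&(P[...,0]<.5)&(P[...,0]>.42)]
    return r,q,hub,f,mk
E
python3 - <<'E'
from h import *
L=lambda n:[v for v in np.load(f'/tmp/{n}.npz').values()]
print(grip_pose(L('blue'),(.499,-.112)))
o=L('scan'); r,q,hub,f,mk=scanner(o)
print(r,len(q),np.median(q[:,2]))
print('hub',len(hub),hub.mean(0)); 
for p in hub: print((p*1e3).round(1).tolist(),end=' ')
print('front',len(f),f.min(0),f.max(0), cv2.minAreaRect((f[:,:2]*1e3).astype(np.float32)))
c=o[0][100:210,230:350]; im=cv2.resize(c,None,fx=5,fy=5,interpolation=cv2.INTER_CUBIC); cv2.imwrite('pics/hub.png',im[:,:,::-1])
E
```

```text
(array([ 0.50062122, -0.11149001]), (12.732189178466797, 58.34618377685547), np.float64(-0.5342072780635476), np.float64(0.11542058142657355), 454)
((606.9014282226562, 171.42288208007812), (201.89759826660156, 190.96693420410156), 87.01097869873047) 15849 0.08571019099178745
hub 99 [0.60322728 0.18162844 0.22423713]
[611.7, 203.9, 94.9] [613.6, 203.4, 91.1] [611.4, 202.7, 96.7] [613.1, 202.5, 95.0] [611.7, 201.1, 95.4] [613.2, 201.1, 94.9] [611.7, 199.8, 95.9] [613.1, 199.8, 96.1] [610.6, 198.1, 94.0] [611.7, 198.4, 96.3] [613.0, 198.5, 96.6] [610.5, 196.8, 94.7] [611.7, 197.0, 96.1] [613.2, 197.0, 96.1] [610.3, 195.7, 96.8] [611.9, 195.5, 95.1] [610.6, 194.0, 95.0] [611.9, 194.1, 95.7] [610.6, 192.6, 94.9] [611.9, 192.8, 96.1] [575.3, 178.3, 94.8] [576.6, 178.7, 97.1] [578.1, 178.5, 96.0] [579.5, 178.4, 95.7] [580.9, 178.7, 97.1] [582.4, 178.3, 95.1] [575.2, 177.1, 96.4] [576.7, 177.0, 96.0] [578.0, 177.2, 96.9] [579.6, 176.8, 94.6] [581.0, 177.0, 96.1] [582.5, 176.8, 94.6] [583.8, 177.0, 96.2] [585.1, 177.4, 98.4] [579.6, 175.5, 95.6] [581.0, 175.5, 95.8] [582.5, 175.4, 95.1] [583
[... 804 characters left out ...]
[600.5, 194.4, 469.8] [599.8, 194.6, 470.4] [600.3, 194.4, 470.1] [599.3, 195.0, 471.1] [600.5, 193.9, 469.9] [600.1, 193.5, 469.8] [600.3, 193.7, 470.0] [599.8, 193.7, 470.3] [600.2, 193.5, 470.2] [599.7, 193.3, 470.2] [599.4, 194.0, 470.9] [600.4, 192.9, 470.0] [599.2, 193.6, 470.9] [600.0, 192.9, 470.3] [599.6, 192.9, 470.5] [600.5, 192.1, 469.8] [599.3, 192.3, 470.3] [599.6, 192.3, 470.3] [600.3, 191.8, 469.8] [600.0, 191.6, 469.9] [600.4, 191.4, 469.8] [600.2, 190.7, 469.3] [600.6, 190.5, 469.2] [599.9, 190.6, 469.5] front 416 [0.45256022 0.13032416 0.0577241 ] [0.46447156 0.22929221 0.0729225 ] ((458.2734375, 179.7648162841797), (99.26344299316406, 8.57381820678711), 87.22046661376953)
```

View pics/hub.png

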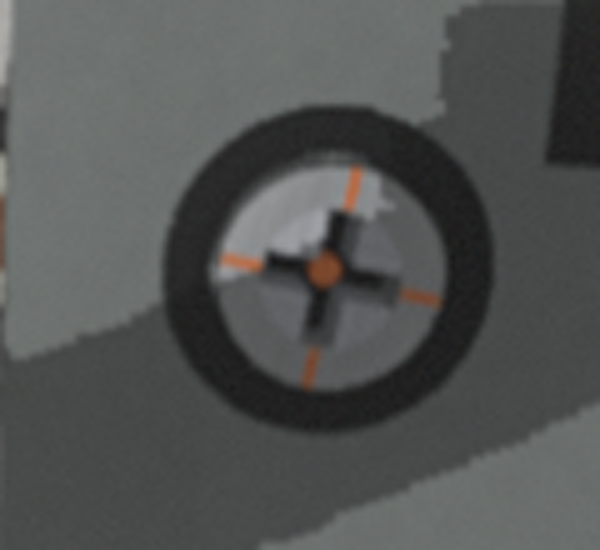

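Estimates:
- **Scanner:** centre (0.607, 0.1717), yaw -0.052.
- **Hub:** cross yaw -0.197, from the marks at crop px (240,262), (355,190), (420,298) and (310,368).
- **Drawer:** about 51 mm out.
- **Grip bar:** yaw -0.534.

Next I push the drawer shut, watching the force.

Run:
```python
from h import *
effector.grasp(20)
yaw=-.052; u=np.array([np.cos(yaw),np.sin(yaw),0]); O=np.array([.607,.1717,0]); F=down(np.pi/2+yaw)
P=lambda s,z=.045:O+u*s+[0,0,z]
env.reach(P(-.19,.20),F); env.movel(P(-.19),rate=.12)
f0=np.array(env.sense()['wrist_force'])@u
print(env.sense()['gripper_width'],f0)
env.movel(P(-.13),rate=.08)
s=-.13
while s<-.095:
    s+=.0025; env.movel(P(s),rate=.04)
    st=env.sense(); f=np.array(st['wrist_force'])@u-f0; print(round(s,4),round((np.array(st['ee_pos'])-O)@u,4),round(f,2))
    if f<-12: break
env.movel(P(-.17),rate=.12); env.movel(P(-.19,.25),rate=.2)
print(st['t'],env.sense()['t'])
effector.release()
env.reach([.55,.172,.36],down(0)); env.pause(.2)
o=shot('wrist','shut.png'); np.savez('/tmp/scan2',*o); r,q,hub,f,mk=scanner(o)
Pc=cloud(*o[1:]);f=Pc[(abs(Pc[...,2]-.064)<.009)&(abs(Pc[...,1]-.18)<.06)&(Pc[...,0]<.52)&(Pc[...,0]>.42)]
print(r,hub[hub[:,2]<.1].mean(0),'face s',np.percentile((f-O)@u,[1,5,50,95]),len(f)); print(env.sense()['t'])
```

```text
6.9946738984918815e-06 0.6474923055717559
-0.1275 -0.1276 -1.56
-0.125 -0.1249 -1.19
-0.1225 -0.1222 -1.35
-0.12 -0.1196 -1.42
-0.1175 -0.1171 -0.85
-0.115 -0.1147 -0.64
-0.1125 -0.1134 -5.54
-0.11 -0.1133 -10.43
-0.1075 -0.1133 -17.24
11.3667 13.2167
((607.0480346679688, 171.37405395507812), (201.96652221679688, 191.21261596679688), 86.9921875) [0.60517183 0.17570254 0.09546077] face s [-0.10345041 -0.10319055 -0.10030699 -0.09758015] 267
16.1
```

The drawer is shut: hard stop at 17 N, face measured at s = -0.103. Next I re-measure the grip from the grasp heading, then grasp and lift.

```bash
cat > g.py <<'E'
from h import *
env.reach([.5006,-.1115,.30],down(-.534+np.pi/2)); env.pause(.2)
o=shot('wrist','pre.png'); print(grip_pose(o,(.5,-.112)))
P=cloud(*o[1:]); im=o[0].astype(int)
m=(abs(P[...,2]-.082)<.004)&(np.hypot(P[...,0]-.5,P[...,1]+.112)<.085)
q=P[m]; print('drum',cv2.minEnclosingCircle((q[:,:2]*1e3).astype(np.float32)),len(q))
c,s,a,top,n=grip_pose(o,(.5,-.112))
F=down(a+np.pi/2); 
env.reach([*c,.16],F); env.movel([*c,.090],rate=.1)
f=env.sense()['wrist_force']; print('before',np.round(f,2))
effector.grasp(45); st=env.sense(); print(st['gripper_width'],np.round(st['wrist_force'],2),np.round(st['ee_pos'],4))
env.movel([*c,.23],rate=.1); env.pause(.3)
st=env.sense(); print(st['gripper_width'],np.round(st['wrist_force'],2),np.round(st['moment'],2),st['t'],np.round(st['joint_positions'],2))
O=np.array([.607,.1717])
o=shot('wrist','held.png'); np.savez('/tmp/held',*o)
print(solver.inverse_kinematics([*O,.2],down(-.197+np.pi/2)))
E
python3 g.py
```

```text
(array([ 0.50050037, -0.11224097]), (12.174111366271973, 58.74445724487305), np.float64(-0.5384859126708692), np.float64(0.11547402314739075), 533)
drum ((501.0267028808594, -112.41452026367188), 71.69149017333984) 8397
before [-0.09 -0.09 -0.2 ]
0.01352701701991516 [0.53 0.05 1.09] [ 0.5005 -0.1123  0.09  ]
0.013258866201999389 [ 0.47 -0.17 -3.61] [ 0.01 -0.05  0.04] 22.2333 [ 0.29  0.23 -0.16  1.91  0.04  1.01  1.15]
[-0.08163621  0.4785562  -0.33492075  1.64897507  0.17602754  1.04383614
  0.90331268]
```

View pics/held.png

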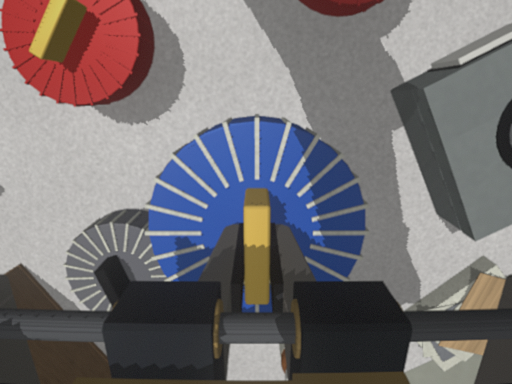

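The magazine is held centred: the yellow bar is at (257,245), straight between the fingers, and the drum is level. Next I move over the hub and insert it with force monitoring.

```bash
cat > i.py <<'E'
from h import *
o=[v for v in np.load('/tmp/scan2.npz').values()]
h=scanner(o)[2]; h=h[h[:,2]<.1]
t=-.197; C=np.array([.607,.1717]); k=[C+.027*np.array([np.cos(t+i*np.pi/2),np.sin(t+i*np.pi/2)]) for i in range(4)]
lab=np.argmin([np.hypot(*(h[:,:2]-p).T) for p in k],0)
c=np.array([h[lab==i,:2].mean(0) for i in range(4)]); C=c.mean(0)
d=c[0]-c[2]; e=c[1]-c[3]; t1=np.arctan2(d[1],d[0]); t2=np.arctan2(-e[0],e[1]); print(C,t1,t2)
t=(t1+t2)/2
F=down(t+np.pi/2)
env.movel([*(C*.5+np.array([.5005,-.1122])*.5),.26],rate=.2)
env.reach([*C,.215],F); env.pause(.3)
s=env.sense(); f0=np.array(s['wrist_force']); print(s['t'],f0.round(2),s['gripper_width'])
env.movel([*C,.183],rate=.06)
z=.183
while z>.152:
    z-=.002; env.movel([*C,z],rate=.03); s=env.sense(); f=np.array(s['wrist_force'])-f0
    print(round(z,4),np.round(s['ee_pos'],4),f.round(1),np.round(s['moment'],2))
    if f[2]>(5 if z>.168 else 22) or np.hypot(*f[:2])>8: print('stop');break
print(s['t'],s['gripper_width'])
E
python3 i.py
```

```text
[0.60677343 0.17171426] -0.19609798414131668 -0.19761116261826395
24.1833 [ 0.08 -0.23 -3.83] 0.013435514921338723
0.181 [0.6069 0.1717 0.1812] [ 0.6  0.8 -0.3] [ 0.05 -0.07 -0.02]
0.179 [0.6067 0.1717 0.1789] [-0.3  0.3 -1. ] [ 0.11 -0.08 -0.02]
0.177 [0.6067 0.1717 0.1768] [ 0.6 -0.5 -0.1] [ 0.11 -0.03 -0.01]
0.175 [0.6067 0.1717 0.1748] [-0.6  1.1 -0.4] [ 0.04 -0.05 -0.03]
0.173 [0.6066 0.1716 0.1728] [-0.6  0.4 -0. ] [ 0.08 -0.08 -0.02]
0.171 [0.6066 0.1717 0.1708] [-0.4 -0.1  0.5] [ 0.04 -0.02 -0.  ]
0.169 [0.6067 0.1717 0.1688] [ 0.3 -0.1  1. ] [ 0.06 -0.08 -0.03]
0.167 [0.6066 0.1717 0.1668] [-0.9  0.3 -1.4] [ 0.1  -0.05 -0.04]
0.165 [0.6069 0.1718 0.1651] [0.3 0.5 0.1] [ 0.14 -0.23 -0.05]
0.163 [0.6071 0.1719 0.164 ] [-1.3 -0.   7.4] [-0.1   0.44 -0.01]
0.161 [0.6071 0.1718 0.1616] [-0.6 -0.1  9. ] [-0.09  0.37 -0.  ]
0.159 [0.6071 0.1719 0.1596] [-1.5 -0.6  8.8] [-0.06  0.41 -0.06]
0.157 [0.6071 0.1719 0.1577] [-1.9  0.3 10.7] [-0.17  0.42 -0.01]
0.155 [0.6072 0.1719 0.1558] [-2.2 -0.5 11. ] [-0.17  0.52  0.01]
0.153 [0.6072 0.1719 0.1539] [-2.2 -1.  11.8] [-0.18  0.54 -0.01]
0.151 [0.6073 0.1719 0.153 ] [-3.3 -1.2 16.4] [-0.35  0.98 -0.04]
28.8667 0.013555142739324188
```

It meshed and the hard stop begins near 0.153. I press a little further and check height and level.

```bash
cat > p.py <<'E'
from h import *
C=[.60677,.17171]
f0=np.array([.08,-.23,-3.83])
for z in(.150,.149,.148,.147):
    env.movel([*C,z],rate=.02); env.pause(.1); s=env.sense(); f=np.array(s['wrist_force'])-f0
    print(z,np.round(s['ee_pos'],4),f.round(1),np.round(s['moment'],2),np.round(s['tcp_rot'],4)[2].tolist())
    if f[2]>26: break
for cam in('wrist','scene','side'):
    o=shot(cam,cam+'_end.png'); P=cloud(*o[1:]); im=o[0].astype(int)
    r=np.hypot(P[...,0]-C[0],P[...,1]-C[1])
    m=(abs(P[...,2]-.145)<.010)&(r<.072)&(im[...,2]-im[...,0]>40)
    q=P[m]; 
    for _ in range(3):
        A=np.c_[q[:,:2]-C,np.ones(len(q))]; w=np.linalg.lstsq(A,q[:,2],rcond=None)[0]; q=q[abs(A@w-q[:,2])<.003]
    print(cam,'drum top z, slopes',w[2].round(4),w[:2].round(4),len(q))
    print([(n,[(np.round(r['at'],3).tolist(),round(r['score'],2)) for r in tip_of(cam,n)[:3]]) for n in('blue_magazine','carrier_front')])
print(s['t'],env.sense()['gripper_width'])
a=cv2.imread('pics/scene_end.png')[130:280,200:400];b=cv2.imread('pics/side_end.png')[150:300,130:330]
cv2.imwrite('pics/end.png',np.hstack([cv2.resize(x,(400,300),interpolation=cv2.INTER_CUBIC) for x in(a,b)]))
E
python3 p.py
```

```text
0.15 [0.6073 0.1719 0.153 ] [-5.2 -2.5 21.9] [-0.51  1.55 -0.06] [0.0019, -1.0, 0.0003]
0.149 [0.6073 0.1719 0.1529] [-7.4 -2.1 28. ] [-0.74  2.   -0.06] [0.0022, -1.0, 0.0002]
wrist drum top z, slopes 0.1454 [-0.0031 -0.0002] 18641
[('blue_magazine', [([0.608, 0.171, 0.096], 0.68)]), ('carrier_front', [([0.506, 0.182, 0.048], 0.92)])]
scene drum top z, slopes 0.1445 [-0.0087  0.0008] 643
[('blue_magazine', [([0.342, 0.087, 0.027], 0.91), ([0.611, 0.171, 0.095], 0.88), ([0.283, -0.196, 0.026], 0.67)]), ('carrier_front', [])]
side drum top z, slopes 0.1444 [ 0.001  -0.0068] 699
[('blue_magazine', [([0.345, 0.088, 0.026], 0.92), ([0.281, -0.198, 0.025], 0.83), ([0.606, 0.173, 0.093], 0.68)]), ('carrier_front', [([0.504, 0.176, 0.045], 0.7)])]
29.5667 0.013637027783194842
```

View pics/end.png

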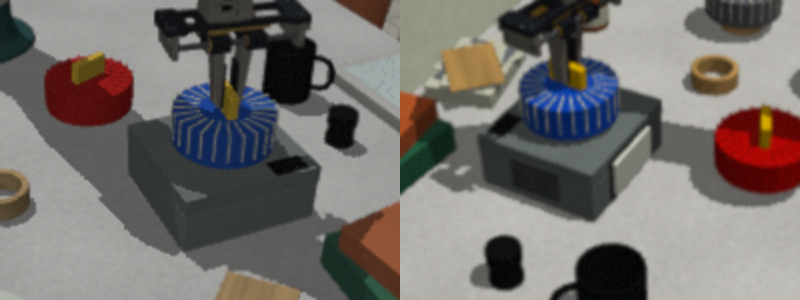

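The picture shows the drum seated on the hub at (225,130) and (568,97), with the drawer flush at (632,160). I ease the press slightly, confirm it holds, and hand in.

Run:
```python
from h import *
env.movel([.60677,.17171,.150],rate=.02)
for _ in range(2):
    env.pause(.6); s=env.sense(); print(s['t'],np.round(s['ee_pos'],4),np.round(np.array(s['wrist_force'])-[.08,-.23,-3.83],1),s['gripper_width'])
if s['ee_pos'][2]<.1535: print(workorder.finish_job())
```

```text
30.8667 [0.6073 0.1719 0.153 ] [-5.2 -2.5 22.3] 0.013312606980842356
31.4667 [0.6073 0.1719 0.153 ] [-6.1 -1.8 20.4] 0.013889961769915285
the job is handed in; nothing more can be done
None
```

I pushed the drawer shut first, then seated the blue magazine on the drive hub, and handed in at about 31.5 s while still gripping and pressing.

- **Drawer:** I pushed it to its firm stop, reaching 17 N. The face then measured 103 mm in front of the scanner's origin, which is fully shut. The side picture at the end also showed it flush.
- **Magazine:** I took it by the yellow grip, turned it to the hub's angle (-0.197 rad) and lowered it. The splines entered the slots without resistance. The spring force began near the expected depth, and the hard stop came at a tool height of 0.153 m, as computed.
- **Last checks:** The wrist camera put the drum's top at 0.1454 m, against 0.145 m nominal, with a tilt of about 0.003 rad. I held it for another 1.2 s at about 20 N with no movement or slip.

The fixed cameras disagreed slightly, showing slopes of 0.007–0.009 on far fewer points, which is within their noise. I did not measure the grey magazine, mug, loupe and jar again at the end, but the arm touched none of them on its path.

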